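# Clip on the target and hold the amber block in the laser beam

### The arm

A 6-joint arm with a two-finger parallel gripper is mounted at the origin on the work surface. World frame = base frame: x ahead of the robot, y to its left, z up, the work surface at z = 0. Lengths are in mm, angles in rad, forces in N, time in s.
With the tool pointing down it reaches from about 325 to 1000 mm from the base axis. Payload 5.1 kg.
Tool frame: the origin (TCP) lies on the centre line of the jaws, within the pads' length; the fingertips stand 25 mm ahead of it and the grasp point (between the pads) lies 6 mm ahead of it; y points along the fingers, x is the direction in which the jaws open and shut, and the axes are right-handed (so a half turn about y gives the same grasp; the last joint's range is limited). The gripper opens to 85 mm and grips with 20 to 120 N. Pads are 22 mm wide; open, the fingers measure 114 mm over their backs; the gripper's body (76 mm by 85 mm) begins 54 mm behind the grasp point. The pads swing forward as they close: fully open they stand 13 mm farther back than shut.
Start: joints at [1.135, 0.124, 1.65, -0, 1.367, -0.083], TCP at [224.612, 609.946, 256.322] pointing down, gripper open.
Joint ranges: [-2.61, 2.61], [-1.02, 2.33], [0.03, 2.71], [-1.35, 4.49], [0.32, 2.68], [-2.91, 2.91]. Speed limits (rad/s): [2.57, 2.57, 3.14, 3.14, 3.14, 3.14].

### API

Orientations are given as a 3x3 rotation matrix whose columns are the frame's x, y, z axes.
In Python, from station import goto, move_l, movej, move_gripper, wait, solve_ik, sense, camera, MotionError, close_job gives the robot as it stands. The module is installed in compiled form; this text tells all that it offers. Calls block until the motion is done:
- goto(position, orientation): joint-space move of the TCP to a pose.
- move_l(position, rot=None, feed=150, guard=None): straight line of the TCP; rot=None keeps the orientation; feed is the mean speed in mm/s. With guard (N) it stops when the force on the tool has changed by that much, and returns True; else False.
- movej(angles): joint-space move.
- move_gripper(opening, effort=None): opening from 0.0 (shut) to 1.0 (fully open); effort is the grip in N (None keeps the last); returns when the fingers have stopped.
- wait(seconds).
- solve_ik(position, orientation): joint angles nearest the present ones, or None.
- sense(): the state.
- camera(name): name is "scene" or "top" or "wrist"; returns a dict with "color" (480x640x3 uint8, blue, green, red), "camera_matrix" (3x3 intrinsics, pixels), "dist" ([k1, k2, p1, p2, k3] as OpenCV has them; the pictures are not rectified), "R" (3x3) and "t" (3): a world point X has camera coordinates R X + t. Camera axes: x right, y down, z forward; pixel columns grow to the right and rows downward; lengths in mm; the calibration is good to about 2 mm. A picture is of the moment at which its call begins. There is no depth.
A pose or a line that the arm cannot do raises MotionError and nothing moves.
- close_job(): hands the job in, once; it reports no verdict.
The state is a dict: "t": time; "joints": joint angles; "qvel": joint speeds; "joint_torque": joint torques, N m; "eef_pos": TCP position; "orientation": TCP orientation; "wrist_force": force on the tool from outside, world axes, zero at the start; "ft_torque": the same for the moment, N m; "finger_gap": opening from 0.0 (shut) to 1.0 (fully open).
Only numpy, scipy, OpenCV 4.12 (cv2) and the standard library are available. Lean on these libraries where they do the work, as an engineer would, in place of code of your own. Each camera call takes 0.05 s, during which the arm holds its last target. There are 200 camera calls.

### The job

Take the orange spring clamp off its parking stand and clip it onto the top edge of the upright board of the light bench, where the red beam meets the board, upright, with its white target facing the laser, and let go of it. Then lift the amber glass block out of its wooden rest, touching it with the fingers only on its two frosted white faces, and hold it upright and still in the middle of the red beam, clear of everything else and about half-way between the laser and the target, with its clear polished faces square to the beam. Finish while still holding it there, and leave everything else on the bench where it is.

Things in the scene. Friction and masses are not known exactly. Their poses are not given: they have to be found in the camera images.
- light_bench: the light bench, fixed: plywood base 110 (x) x 400 (y) x 15 mm; origin under its centre. The red beam runs along its y axis at x = 0, 85 mm up, from the grey laser's nozzle (tip at y = +119 mm; housing 56 mm wide, top 108 mm up, y = +127 to +197) to the upright brown board (100 mm wide in x, 18 mm thick in y, centred on y = -150 mm, top edge 100 mm up)
- beam_mid (a point): point on the beam's centre line half-way along the light bench (x = 0, y = 0, 85 mm up); axes as the light bench, y points along the beam back to the laser
- board_top (a point): middle of the board's top edge, straight above where the beam meets the board (15 mm above the beam); axes as the light bench
- stand: parking stand, fixed: wooden base 100 x 90 x 15 mm with a dark upright lath 70 mm wide (x), 18 mm thick (y), top edge 100 mm above the work surface; origin under its centre. The clamp starts clipped on the lath
- clamp: orange spring clamp (95 g), handles up, jaws down; origin at its hinge pin (14 mm thick, along x), at the start 14 mm above the lath's top edge. y runs across jaws and handles, target on the +y side. Jaw pads lie 22 to 38 mm below the hinge, the target reaches 48 mm below. Squeezing the handles (4 to 5 N) opens the jaws from 18 to 36 mm, to a stop; a spring shuts them
- clamp_grip (a point): point midway between the two black round handle bars, 38 mm above the hinge: squeeze the bars here from above along the clamp's y axis. Bars 28 mm long (along x), 12 mm thick, 56 mm wide over their outsides with the clamp shut on an 18 mm board, about 30 mm with the jaws fully open, when they stand 5 mm higher above the hinge. Axes as the clamp
- clamp_jaws (a point): point midway between the clamp's jaw pads, 30 mm below the hinge; axes as the clamp
- target (a point): centre of the face of the white square target (36 x 36 mm, black ring) on the clamp's +y jaw; axes as that jaw
- clamp_front (a joint): opening of the target-side clamp arm, rad: 0 when shut on an 18 mm board, -0.12 shut on nothing, +0.32 fully open; the other arm moves alike
- rest: dark wooden rest for the glass block, fixed: 90 x 90 x 50 mm, with a 27 mm square recess 10 mm deep in its top; origin under its centre
- cell_center (a point): centre of the amber glass block (24 x 24 x 60 mm, 85 g), upright in its rest with 50 mm showing; this point is 30 mm above its foot, 20 mm above the rest's top. The frosted white faces, to be gripped, look along its +x and -x, 24 mm apart; the clear amber polished faces look along its +y and -y, 24 mm apart. z up
- cell: the same amber glass block; origin under the centre of its foot. cell_c0 is its clear amber glass with the polished faces, cell_c1 its frosted face on the +x side, cell_c2 that on the -x side
- pencil: flat green carpenter's pencil lying on the bench, 150 x 12 x 7 mm; origin under its centre, x along it
- glue: red glue bottle standing up, 64 mm across, 170 mm tall; origin under its centre
- mallet: wooden mallet lying down, 262 mm long, head 65 x 120 x 70 mm towards its +x; origin on the bench under its middle, 110 mm from the head's centre
- square: try square lying flat: dark stock 22 x 110 x 14 mm along its y, yellow blade 185 mm along its +x; origin under the stock, in line with the blade, 10 mm from the stock's +y end
- dowel: short upright wooden dowel, 26 mm across, 50 mm tall; origin under its centre
- offcut: wooden offcut lying flat, 130 x 70 x 24 mm; origin under its centre
- chisel: slim turning tool with a wooden handle, 190 mm long, lying along its x, 26 mm thick; origin under its middle
Not all that is in view belongs to the job. Leave any blue or pink look-alike of the cell alone.

How it is judged (in metres and radians):
On the way, in this order (a step that is already met when the one before it is completed fails the run):
1. the clamp is clipped upright on the board's top edge in the beam, target towards the laser, and let go (x of clamp_jaws in the frame of light_bench between -0.012 and 0.012 m and y of clamp_jaws in the frame of light_bench between -0.157 and -0.143 m and z of clamp_jaws in the frame of light_bench between 0.07 and 0.095 m and y of target in the frame of light_bench above -0.142 m and angle between clamp_grip's own z axis and vertical below 0.25 rad and angle between the x axis of clamp_grip and the x axis of light_bench, either way round below 0.25 rad and value of joint clamp_front below 0.08 rad and contact force between clamp and the fingers below 0.1 N), for 0.3 s.
2. the glass block is lifted out of its rest by its frosted faces (height (world z) of cell_center above 0.085 m and contact force between each of cell_c1, cell_c2 and the fingers above 0.5 N and contact force between cell and rest below 0.05 N and contact force between cell and light_bench below 0.05 N and contact force between cell and clamp below 0.05 N), for 0.1 s.
At the end, for the whole second after the job is handed in: Finished holding the block by both frosted faces only, still, touching nothing else: centre within 8 mm sideways and 20 mm in height of the beam, 70 mm along it of its middle, upright and square within 0.17 rad; clamp let go, clipped within 12 mm of the beam, within 0.25 rad, target to the laser (all of step 1 and contact force between each of cell_c1, cell_c2 and the fingers above 0.5 N and contact force between cell and rest below 0.05 N and contact force between cell and light_bench below 0.05 N and contact force between cell and clamp below 0.05 N and x of cell_center in the frame of light_bench between -0.008 and 0.008 m and z of cell_center in the frame of light_bench between 0.065 and 0.105 m and y of cell_center in the frame of light_bench between -0.07 and 0.07 m and angle between cell_center's own z axis and vertical below 0.17 rad and angle between the y axis of cell_center and the y axis of light_bench, either way round below 0.17 rad and linear speed of cell below 0.03 m/s); the arm keeps its last pose, push and grip.
It fails at once if the fingers touch a polished face of the glass block (contact force between cell_c0 and the fingers above 0.5 N).
It fails at once if something else on the bench is moved by more than 30 mm (distance of any of pencil, glue, mallet, square, dowel, offcut, chisel from where it was at the start of the episode above 0.03 m).
It also fails if it takes over 58 s, if anything falls off the work surface, if the arm or the gripper's body presses on something with over 40 N, if the wrist force passes 120 N, or if a joint passes its speed limit or range.

## Working session

There is one attempt and no reset: what is moved stays moved. The work goes in short steps, each a Python script; the robot and the scene stay as the last script left them, time stands still between calls to the robot, and variables do not carry over. Pictures are saved under pics/ and viewed, about 8 in all and at most 12, crops included, and the job is handed in when it is done.

```bash
mkdir -p pics; cat > h.py <<'E'
import numpy as np, cv2, pickle
from station import *
def snap(cam,name):
    c=camera(cam); pickle.dump(c,open(f'pics/{name}.pkl','wb')); cv2.imwrite(f'pics/{name}.png',c['color']); return c
def load(n): return pickle.load(open(f'pics/{n}.pkl','rb'))
def ray(c,px):
    p=cv2.undistortPoints(np.array([[px]],float),np.array(c['camera_matrix']),np.array(c['dist']))[0,0]
    R=np.array(c['R']);t=np.array(c['t']).ravel()
    d=R.T@np.array([p[0],p[1],1]); return -R.T@t,d/np.linalg.norm(d)
def onz(c,px,z):
    o,d=ray(c,px); return o+d*(z-o[2])/d[2]
def proj(c,X):
    R=np.array(c['R']);t=np.array(c['t']).ravel().astype(float)
    return cv2.projectPoints(np.array(X,float).reshape(-1,3),cv2.Rodrigues(R)[0],t,np.array(c['camera_matrix']),np.array(c['dist']))[0].reshape(-1,2)
E
python3 - <<'E'
from h import *
for n in('top','scene'):
    c=snap(n,n+'0'); R=np.array(c['R']);print(n,-R.T@np.array(c['t']).ravel(),R[2])
print(sense())
E
```

```text
top [ 434.93219753    7.30807501 1350.10156651] [ 0.09511514 -0.02045148 -0.99525617]
scene [ 991.90582908 -801.13212478  873.46064529] [-0.38973583  0.67116633 -0.63058841]
{'t': 0.1, 'joints': array([ 1.13537055e+00,  1.24461670e-01,  1.65154052e+00,  6.87334145e-06,
        1.36747751e+00, -8.26123657e-02]), 'qvel': array([-0.00106136, -0.00091238, -0.00123602, -0.00052305,  0.0021357 ,
        0.00037329]), 'joint_torque': array([-2.24492114e-04, -4.24931073e+01, -3.66653323e+01, -5.18572620e-05,
        3.93471419e-03, -3.27943496e-05]), 'eef_pos': array([224.42251582, 609.4964453 , 255.15996441]), 'orientation': array([[ 3.45539839e-01, -8.02052824e-04, -9.38403739e-01],
       [ 9.38402198e-01, -1.70812695e-03,  3.45540731e-01],
       [-1.88005464e-03, -9.99998220e-01,  1.62422222e-04]]), 'wrist_force': array([ 0.34028412, -0.50867559,  0.81825098]), 'ft_torque': array([0.00975794, 0.00382205, 0.00345808]), 'finger_gap': 1.0015660210904835}
```

View pics/top0.png

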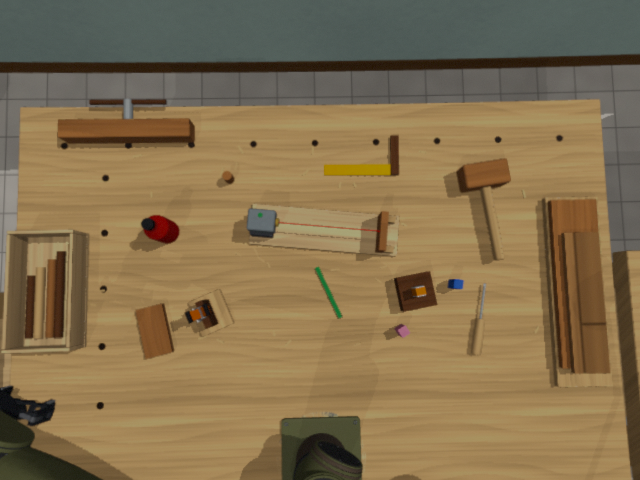

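View pics/scene0.png

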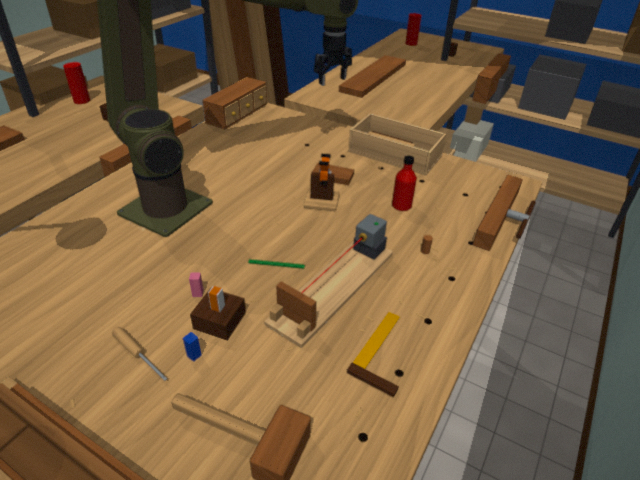

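The top view shows:
- Orange clamp on its stand at (197,314), beside a lath.
- Light bench from the laser at (262,222) to the board at (383,232).
- Amber block in its rest at (420,292).

Possible look-alikes are the blue block (456,284) and the pink block (402,330), neither of which I want. The board-like brown pieces are the offcut (154,330) and the lath (208,312). By its description, the amber block in the dark rest is the cell. Next I'll check enlarged crops.

```bash
python3 - <<'E'
import cv2,numpy as np
t=cv2.imread('pics/top0.png');s=cv2.imread('pics/scene0.png')
f=lambda im,x,y,w,h,k:cv2.resize(im[y:y+h,x:x+w],None,fx=k,fy=k,interpolation=cv2.INTER_CUBIC)
a=f(t,240,195,160,64,5) # 800x320
b=f(t,180,280,56,56,5) #280
c=f(t,390,266,50,56,5) #250
d=f(s,185,275,54,56,5) #270
cv2.imwrite('pics/m1.png',np.vstack([a,np.hstack([b,c,d])]))
E
```

```text
(no output)
```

View pics/m1.png

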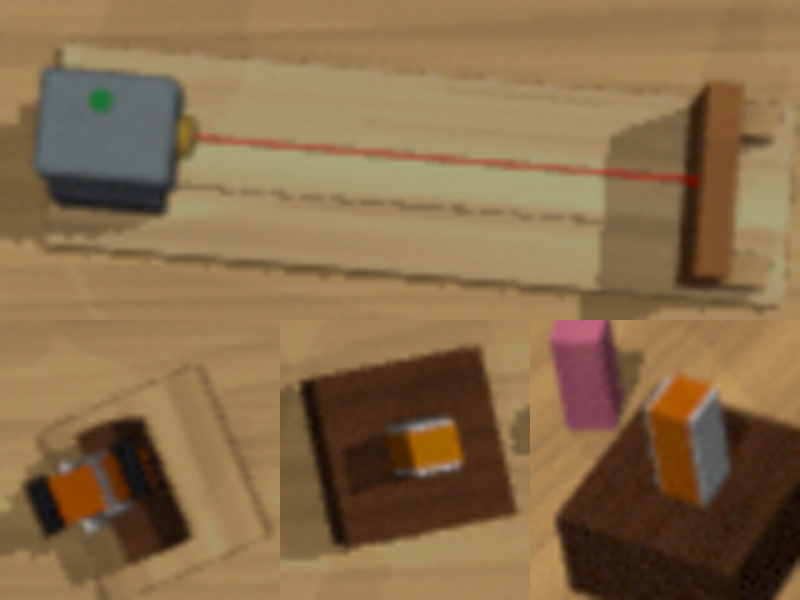

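```bash
python3 - <<'E'
from h import *
c=load('top0')
P=lambda cx,cy,ox,oy,z,o=(0,0):onz(c,((cx-o[0])/5+ox-.4,(cy-o[1])/5+oy-.4),z)
n=P(195,138,240,195,85);b=P(698,181,240,195,85);print('beam',n,b,np.linalg.norm(n-b))
k=[P(*p,240,195,100) for p in((708,85),(742,85),(730,277),(695,277))];k=np.array(k);print('board',k,k.mean(0))
q=np.array([P(x,y,180,280,152,(0,320)) for x,y in((42,505),(135,465))]);print('clamp',q,q.mean(0),np.linalg.norm(q[0]-q[1]))
q=np.array([P(x,y,390,266,80,(280,320)) for x,y in((407,425),(457,420),(462,465),(412,472))]);print('cell top z80+20?',q,q.mean(0))
q=np.array([P(x,y,390,266,100-0,(280,320)) for x,y in((407,425),(457,420),(462,465),(412,472))]);print('cell z100',q.mean(0))
q=np.array([P(x,y,390,266,50,(280,320)) for x,y in((305,382),(478,347),(516,513),(345,545))]);print('rest',q,q.mean(0))
w=camera('wrist');s=sense();R=np.array(w['R']);p=-R.T@np.array(w['t']).ravel()
O=s['orientation'];print('wristcam in tool',O.T@(p-s['eef_pos']),(O.T@R.T).round(3),w['camera_matrix'])
E
```

```text
beam [607.62044164  97.23202282  85.        ] [ 580.02514702 -160.34665904   85.        ] 259.05265416824625
board [[ 627.39114669 -165.09576473  100.        ]
 [ 627.02911346 -182.42987975  100.        ]
 [ 529.11885595 -172.90846741  100.        ]
 [ 529.49969206 -155.19525812  100.        ]] [ 578.25970204 -168.9073425   100.        ]
clamp [[377.43672696 309.35346012 152.        ]
 [395.02107128 265.79557195 152.        ]] [386.22889912 287.57451603 152.        ] 46.97338380647632
cell top z80+20? [[ 435.44909359 -247.49757697   80.        ]
 [ 437.43755869 -273.12252565   80.        ]
 [ 414.58897747 -274.65952502   80.        ]
 [ 411.59914177 -249.03926398   80.        ]] [ 424.76869288 -261.0797229    80.        ]
cell z100 [ 424.92873527 -256.8534814   100.        ]
rest [[ 458.98903538 -201.06959006   50.        ]
 [ 475.30423447 -292.41673258   50.        ]
 [ 388.72355906 -308.29860359   50.        ]
 [ 374.17811131 -218.65710982   50.        ]] [ 424.29873505 -255.11050901   50.        ]
wristcam in tool [   0.37451094 -116.72808509   68.74232435] [[ 1.     0.001 -0.001]
 [ 0.001 -0.279  0.96 ]
 [ 0.001 -0.96  -0.279]] [[350.13113444   0.         322.25657035]
 [  0.         350.13113444 236.21709056]
 [  0.           0.           1.        ]]
```

```bash
cat >> h.py <<'E'
def ori(deg):
    a=np.radians(deg); x=np.array([np.cos(a),np.sin(a),0]); y=np.array([0,0,-1.]); return np.column_stack([x,y,np.cross(x,y)])
E
python3 - <<'E'
from h import *
print(solve_ik([386,288,158],ori(112)),solve_ik([578.8,-169.2,158],ori(83.9)),solve_ik([425,-257,80],ori(7)),solve_ik([425,-257,80],ori(187)))
goto([386,288,240],ori(112))
c=snap('wrist','w1');print(sense()['t'],sense()['joints'])
print(proj(c,[[386,288,152],[377,309,152],[395,266,152],[386,288,100]]))
E
```

```text
[ 5.29483031e-01 -1.73512523e-01  2.11263742e+00 -4.44089210e-16
  1.20246776e+00 -1.42528573e+00] [-3.73407161e-01  1.01910358e-01  1.84521543e+00 -4.44089210e-16
  1.19446686e+00 -1.83773840e+00] [-6.52003408e-01 -3.30026473e-02  2.13050870e+00 -4.44089210e-16
  1.04408660e+00 -7.74176455e-01] [-6.52003408e-01 -3.30026473e-02  2.13050870e+00 -4.44089210e-16
  1.04408660e+00  2.36741620e+00]
1.55 [ 5.30585672e-01 -2.48880078e-01  2.03251238e+00  1.93402684e-04
  1.35759250e+00 -1.42484332e+00]
[[323.61409865 250.77709602]
 [360.65275714 250.07766989]
 [285.10718544 250.90490978]
 [323.40872509 228.97431415]]
```

View pics/w1.png

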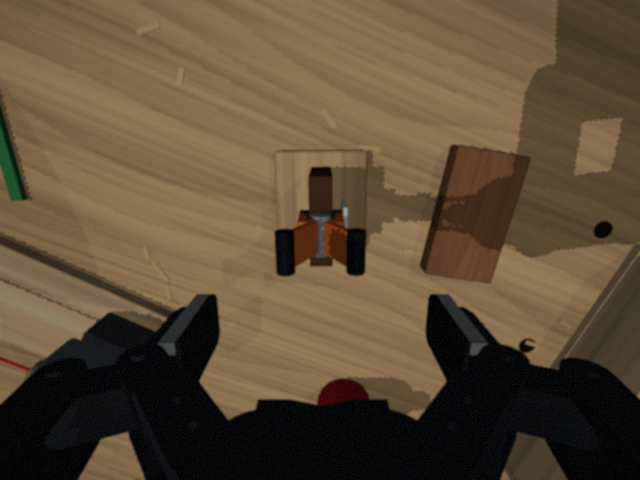

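The wrist picture shows bars at (285,252) and (356,252), so their middle is (320.5,252) and they are square to the jaws. The white target edge is at (345,213), on the tool +x side (facing the laser at the goal). I'll now grip and lift.

```bash
python3 - <<'E'
from h import *
c=load('w1'); m=onz(c,(320.5,252),152);print(m,np.linalg.norm(onz(c,(285,252),152)-onz(c,(356,252),152)))
p=[m[0],m[1],160]
move_l(p,feed=100); print(sense()['wrist_force'])
move_gripper(0.3,30); s=sense();print(s['t'],s['finger_gap'],s['eef_pos'],s['wrist_force'])
print(move_l([m[0],m[1],200],feed=60)); s=sense();print(s['finger_gap'],s['wrist_force'])
c=snap('wrist','w2')
move_l([m[0],m[1],260],feed=120)
E
```

```text
[387.46037913 286.51614988 152.        ] 43.864491086852915
[-0.83851783  1.13198602  0.34593863]
3.0583 0.32548235124525365 [388.51596233 287.083673   162.14213765] [-2.02276931 -0.11309667  7.64650958]
False
0.3239531196291537 [ 0.02973876  0.74509435 -1.40639607]
```

View pics/w2.png

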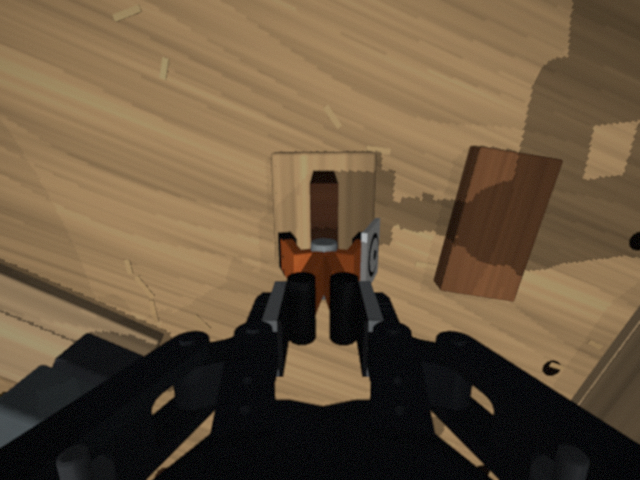

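The clamp is held with its jaws open; the hinge is at (324,243) and the target at (374,255). Next I'll carry it over the board and look.

```bash
python3 - <<'E'
from h import *
c=load('w2');print('hinge vs axis px',proj(c,[[388.0,286.8,153]]), 'hinge pos',onz(c,(324,243),153+7))
move_l([578.8,-169.2,260],ori(83.9),feed=200)
move_l([578.8,-169.2,222],feed=100)
s=sense();print(s['t'],s['finger_gap'],s['eef_pos'])
c=snap('wrist','w3')
a=np.radians(-6.1);X=np.array([np.cos(a),np.sin(a),0]);Y=np.array([-np.sin(a),np.cos(a),0]);B=np.array([578.8,-169.2,100])
print(proj(c,[B+i*50*X+j*9*Y for i,j in((-1,-1),(-1,1),(1,1),(1,-1))]+[B]))
E
```

```text
hinge vs axis px [[324.89354315 279.01259394]] hinge pos [368.56160002 278.38709183 160.        ]
7.7333 0.32077855508460795 [ 578.55951333 -169.08060891  221.29556055]
[[309.1686879  164.23226403]
 [336.11097826 164.25239651]
 [334.55030221 300.42125763]
 [310.46887003 300.39648658]
 [322.5705008  236.1430172 ]]
```

View pics/w3.png

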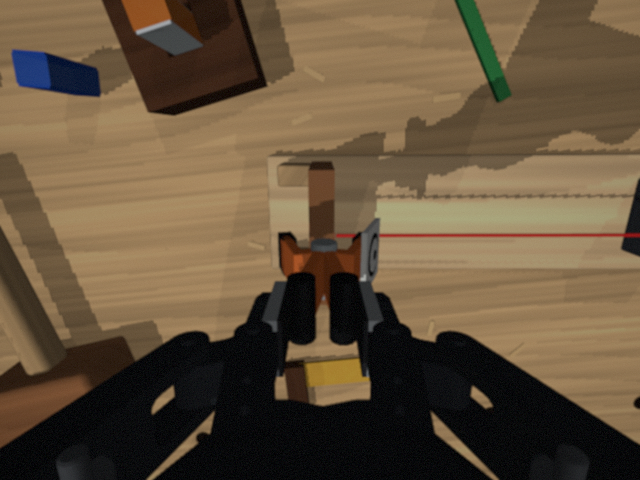

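```bash
python3 - <<'E'
from h import *
c=load('w3');s=sense();p=s['eef_pos'];O=s['orientation'];z=O[:,2]
for h in(-6,0,5): print(h,proj(c,[p+[0,0,h]+k*z for k in(-14,0,14)])[:,1])
print('hinge',proj(c,[p+[0,0,-48]+k*z for k in(-14,-7,0,7,14)])[:,1])
print('beam rows',proj(c,[[578.8+.106*d,-169.2+.994*d,85] for d in(10,150,280)]))
print(p)
E
```

```text
-6 [350.79808232 319.39625313 286.23242376]
0 [360.09136366 327.55410654 293.1157989 ]
5 [368.47455124 334.92770876 299.35095409]
hinge [302.47420838 289.99769456 277.25474267 264.23483673 250.92682677]
beam rows [[335.91084714 230.59778313]
 [523.93026321 230.68966297]
 [704.11008055 230.72648558]]
[ 578.96792582 -169.25825105  222.18306302]
```

The view matches my prediction: the board is between the open jaws and the beam is on row 235. The bars sit about 3 mm off-axis and the beam about 3 mm towards +x, so I'll shift 5 mm along bench x, lower and release.

```bash
python3 - <<'E'
from h import *
X=np.array([.994,-.106,0]);q=np.array([578.8,-169.2,0])+5*X
move_l(q+[0,0,222],feed=60)
print(move_l(q+[0,0,161],feed=60,guard=12)); s=sense();print(s['eef_pos'],s['wrist_force'])
move_gripper(1.0); wait(.2); s=sense();print(s['t'],s['finger_gap'],s['wrist_force'])
move_l(q+[0,0,235],feed=100)
c=snap('wrist','w4');snap('scene','s4');print(proj(c,[q+[0,0,152],[578.8,-169.2,114]]))
im=c['color'][100:400,170:570];s=load('s4')['color'][250:350,230:380]
cv2.imwrite('pics/m4.png',np.vstack([cv2.resize(im,(600,300)) if 0 else cv2.copyMakeBorder(im,0,0,0,200,0),cv2.resize(s,(600,300),interpolation=2)[:300]]))
E
```

```text
False
[ 584.10183084 -169.81863253  162.30792899] [-2.6679726   1.77228234  5.75187573]
10.0 1.0000442714814897 [-0.34776226 -0.0583643   0.1304412 ]
[[322.53342357 254.51581147]
 [322.54417368 230.01434555]]
```

View pics/m4.png

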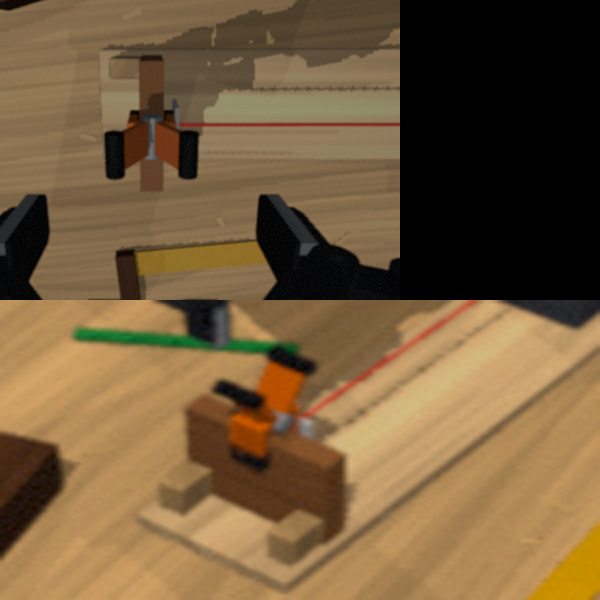

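```bash
python3 - <<'E'
from h import *
X=np.array([.994,-.106,0]);Y=np.array([.106,.994,0]);B=np.array([578.8,-169.2,0])
c=load('w4')
for p,z in(((320,156),100),((320,290),100),((360,224.5),85),((560,224.5),85),((321.5,255),152)):
    d=onz(c,p,z)-B;print(p,d@X,d@Y)
c=load('w3')
for p in((390,235.5),(620,235.5)):
    d=onz(c,p,85)-B;print('w3',p,d@X,d@Y)
E
```

```text
(320, 156) -49.822163553009425 -1.8119336068744172
(320, 290) 52.26969152742301 -1.9544630663953129
(360, 224.5) 3.3317104977335354 29.328625904334178
(560, 224.5) 3.310599688976149 184.37258142648284
(321.5, 255) 5.3043221583538225 -0.6209339375843518
w3 (390, 235.5) 3.7921426482689102 50.6784369754973
w3 (620, 235.5) 3.6791436570819314 220.7217950071974
```

```bash
python3 - <<'E'
from h import *
move_l([425,-257,215],ori(6),feed=150)
c=snap('wrist','w5');print(sense()['t'],sense()['eef_pos'])
a=np.radians(6);X=np.array([np.cos(a),np.sin(a),0]);Y=np.array([-np.sin(a),np.cos(a),0]);B=np.array([425,-257,100])
print(proj(c,[B+i*12*X+j*12*Y for i,j in((-1,-1),(-1,1),(1,1),(1,-1))]+[B]))
x0,y0=222,130
cv2.imwrite('pics/w5c.png',cv2.resize(c['color'][y0:y0+150,x0:x0+200],None,fx=4,fy=4,interpolation=2))
E
```

```text
12.55 [ 425.32350834 -256.84066494  215.06517162]
[[301.80409159 256.34615951]
 [301.27900239 223.15383714]
 [336.44328909 223.20424861]
 [336.00754355 256.39348724]
 [318.88453171 240.0039773 ]]
```

View pics/w5c.png

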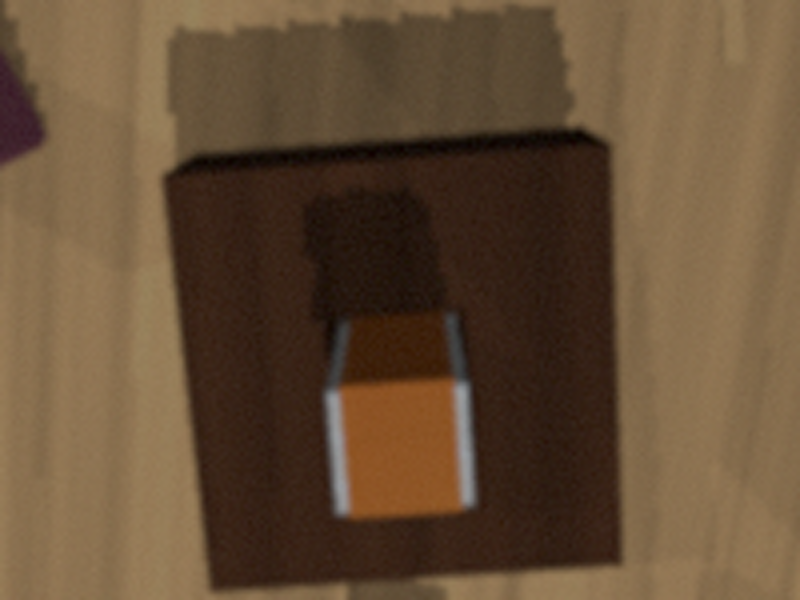

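The amber top face has corners at (325,388), (468,380), (477,508) and (335,518) in the crop. It has white frosted strips left and right, so the jaws straddle the correct faces; the block's yaw is about 9.3°.

```bash
python3 - <<'E'
from h import *
c=load('w5');q=np.array([onz(c,(222+x/4,130+y/4),100) for x,y in((325,388),(468,380),(477,508),(335,518))])
print(q.round(1),[np.linalg.norm(q[i]-q[i-1]).round(1) for i in range(4)]);m=q.mean(0)
d=q[1]-q[0]+q[2]-q[3];A=np.degrees(np.arctan2(d[1],d[0]));print(m,A)
assert abs(A-8)<5
p=lambda z:[m[0],m[1],z]
move_l(p(150),ori(A),feed=120)
print(move_l(p(86),feed=70,guard=15))
move_gripper(0.0,40); s=sense();print(s['t'],s['finger_gap'],s['eef_pos'],s['wrist_force'])
move_l(p(170),feed=80); s=sense();print(s['finger_gap'],s['wrist_force'])
X=np.array([.994,-.106,0]);Y=np.array([.106,.994,0])
g=np.array([578.8,-169.2,0])+2*X+150*Y;print('goal',g)
move_l(g+[0,0,170],ori(-6.1+0*A),feed=150)
move_l(g+[0,0,102],feed=80); wait(.3)
s=sense();print(s['t'],s['finger_gap'],s['eef_pos'],s['wrist_force'])
w=snap('wrist','w6');snap('scene','s6');snap('top','t6')
a=cv2.resize(w['color'],(400,300));b=cv2.resize(load('s6')['color'][200:350,220:420],(400,300),interpolation=2)
t=cv2.resize(load('t6')['color'][190:265,235:410],(700,300),interpolation=2)
cv2.imwrite('pics/m6.png',np.vstack([np.hstack([a,b]),cv2.copyMakeBorder(t,0,0,0,100,0)]))
E
```

```text
[[ 413.4 -248.9  100. ]
 [ 437.6 -244.9  100. ]
 [ 441.9 -267.7  100. ]
 [ 417.3 -272.2  100. ]] [np.float64(23.7), np.float64(24.5), np.float64(23.3), np.float64(25.0)]
[ 427.53825811 -258.43399713  100.        ] 9.880176029655269
False
14.8917 0.274382842783824 [ 427.11440562 -258.57357793   86.19379743] [-3.29385597 -0.43320161  3.64363597]
0.2744676853255331 [ 0.12676671  0.71789774 -0.56148783]
goal [596.688 -20.312   0.   ]
19.4917 0.2776040178618201 [596.95736916 -20.32900459 102.49637925] [ 0.20291288 -0.07314833 -1.94887223]
```

View pics/m6.png

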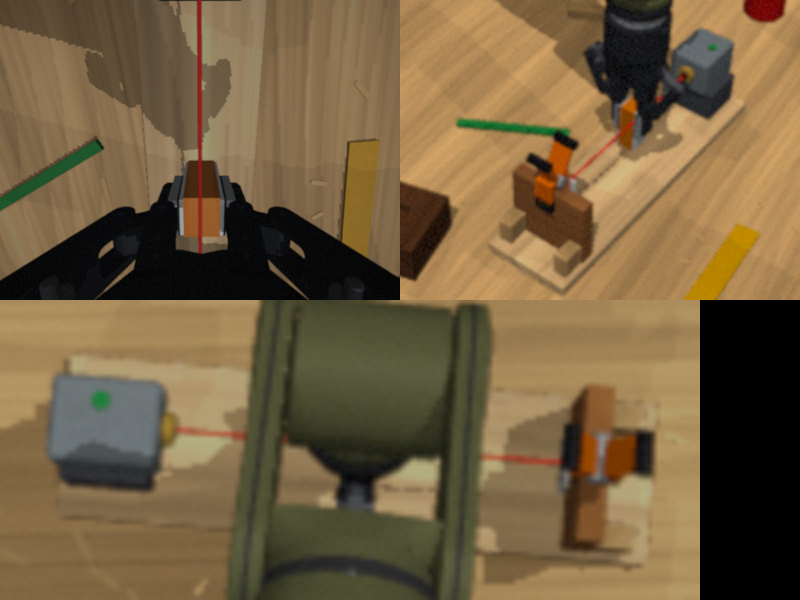

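The wrist view shows the beam (x≈200) entering the middle of the block (x≈202), upright between its frosted faces. The clamp is in place on the board and nothing else has moved, so I'm handing in.

```bash
python3 -c "
from h import *
s=sense();print(s['t'],s['finger_gap'],s['eef_pos'],abs(s['qvel']).max());close_job()"
```

```text
19.6417 0.27976497256287153 [596.7648153  -20.31905078 102.19395584] 0.002386879351475994
the job is handed in; nothing more can be done
```

I clipped the orange clamp onto the top edge of the board and let go of it. I then lifted the amber block by its frosted faces, and handed in at 19.6 s with the arm still holding it in the beam. `close_job()` gives no verdict, so the checks below are my own.

**Clamp:** it sits upright on the board with its target facing the laser. It is about 2–4 mm off the beam sideways, against a limit of 12 mm.

**Block:** the last pictures show the beam entering it about 1 mm from its middle. From the arm's pose, its centre is about 86 mm up, near the bench's half-way point and square to the beam. The arm was still and the grip steady.

**Rest of the bench:** the objects visible in the last pictures looked undisturbed. I did not measure each one.

**Disagreement:** the top and wrist cameras put the beam 1–3.5 mm apart sideways, so I aimed between the two. The last wrist view agreed with that.

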